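Bring the test block to the front and pin the table

ROBOT

A 6-joint arm with a two-finger parallel gripper is mounted at the origin on a cart in front of the work surface, level with it; the furniture and walls round the work are solid. World frame = base frame: x ahead of the robot, y to its left, z up, the work surface at z = 0. Lengths are in m, angles in rad, forces in N, time in s.
With the tool pointing down it reaches from about 0.35 to 0.975 m from the base axis. Payload 7.1 kg.
Tool frame: the origin (TCP) lies at the very end of the fingers, on their centre line; the grasp point (between the pads) lies bot.grip_point_offset behind it (bot.grip_point_offset is the distance from the TCP to the grasp point, in m); x points along the fingers, z is the direction in which the jaws open and shut, and the axes are right-handed (so a half turn about x gives the same grasp; the last joint's range is limited). The gripper opens to 88 mm and grips with 3 to 60 N. Pads are 20 mm wide; open, the fingers measure 115 mm over their backs; the gripper's body (75 mm by 178 mm) begins 61 mm behind the grasp point.
Start: joints at [-1.368, 0.423, 1.63, -0, 1.089, -0.019], TCP at [0.138, -0.61, 0.223] pointing down, gripper open.
Joint ranges: [-3, 3], [-0.9, 2.11], [0.09, 2.58], [-1.31, 4.45], [0.11, 2.69], [-2.54, 2.54]. Speed limits (rad/s): [2.39, 2.39, 3.01, 3.14, 3.14, 3.14].

INTERFACE

Orientations are given as a unit quaternion [x, y, z, w].
In Python, from rig import bot gives the robot as it stands.
- The arm moves only by the tool apply_moves, never from a script. Its argument "rows" is a list of rows, each a list of 4 numbers: the shift along the world's x, y, z in m, then the turn about the world's z in degrees. In form: [[x, y, z, yaw], ...]. A call has 1 to 20 rows; each row is the pose to reach, as a shift and turn from the pose commanded when the call began; what a row does not reach only later rows make up. A row lasts 1/12 s, in which the tool goes at most 41.7 mm and 7.16 degrees, less where a joint would pass 70% of its speed; a pose out of reach is approached as far as the arm can. A call with a gripper value outside its range is refused whole. "fingers" is the gripper's target within -1 to 1 (fully open at 1, half-way at 0, shut at -1), set as the call begins (left out, the last holds). The fingers move at their own pace and stop on an object; "grip_force" is the grip in N (left out, the last holds). Time passes only in rows, so rows that repeat a pose let the fingers close. It gives the time, the measured TCP pose, the force and the opening at its end, in the units of the state.
- bot.sense(): the state, without advancing time (a new reading comes with each control period).
- bot.read_camera(name): name is "side" or "top" or "wrist"; returns the picture (400x640x3 uint8, blue, green, red); there is no depth.
- bot.get_calibration(name): a dict with "fovy" (degrees; the focal length in pixels is half the picture's height over the tangent of half this angle, whatever the lens; pixels are square), "cx", "cy" (the principal point, pixels), "k1" (the pictures are not rectified: a ray, as slopes to the right and down, at radius r is drawn at 1 + k1 r^2 times it, then the intrinsics apply), "eye" and "rotation" of the camera in the world; the wrist camera has in their place "tool_from_camera" (4x4, takes a point from camera to tool coordinates, whose origin is the TCP and whose axes are the tool frame's). Camera axes: x right, y down, z forward; pixel columns grow to the right and rows downward; lengths in m; the calibration is good to about 2 mm. A picture is of the moment at which its call begins: read the wrist's pose just before it. get_calibration takes no time and is no camera call.
- bot.hand_in(): hands the job in, once; it reports no verdict.
The state is a dict: "clock": time; "joint_positions": joint angles; "qvel": joint speeds; "joint_torque": joint torques, N m; "ee_pos": TCP position; "ee_rot": TCP orientation; "wrist_force": force on the tool from outside, world axes, zero at the start; "torque": the same for the moment, N m; "width": finger opening in m.
Only numpy, scipy, OpenCV 4.12 (cv2) and the standard library are available. Lean on these libraries where they do the work, as an engineer would, in place of code of your own. Each camera call takes 0.05 s, during which the arm holds its last target.

TASK

Turn the rotary table by pushing the finger posts on its rim, until the station with the pin-studded test block faces the front, where the tongue of the base sticks out. Then take the index pin from its rest and lock the table: pass the pin down through the test-block station's hole, feel for the hole in the index block hidden below (it may be set up to 18 mm to either side) and seat the pin fully home, letting go of it. Do not force anything, keep the gripper off the test block and the boards, and leave the things standing nearby where they are.

Things in the scene. Friction and masses are not known exactly. Their poses are not given: they have to be found in the camera images.
- dial_base: Grey fixed base of the rotary table. Origin on the bench under the table's axis, z up. -x is the front: a tongue (top 12 mm up) reaches to x=-172 mm. On it under the rim is the steel index block: top 34 mm up, 11.5 mm bore through it, 118 mm from the axis; clamped anywhere up to 18 mm (0.15 rad) round either way from the middle line, not measured; it does not yield. Also on it at x=-150, y=-74 mm: pin rest, 30x30 mm, top 48 mm up.
- dial (a joint): Turn of the round aluminium table (radius 135 mm, underside 36, top 48 mm above the bench), rad, counter-clockwise from above, free either way without end; 0 or any multiple of 2 pi = test block exactly at the front of the base. It has drag (about 3 N at the rim) and stays where it is left. Four stations: test block, two nests with boards, one empty nest; a hole at the rim before each.
- test_bush (a point): Mouth of the upright through-hole (11.5 mm bore in a dark steel bush) in the table before the test block, 118 mm from the axis, 48 mm above the bench. Test block: brown, 90 mm across by 60 mm, 34 mm high with upright pins, centre 62 mm from the axis; boards and nests reach at most 92 mm from the axis.
- post_a (a point): Top region (14 mm above the table, 10 mm below the post's top) of a steel finger post, 12 mm thick and 24 mm high, upright on the rim 122 mm from the axis. The four posts stand midway between stations: this one 135 deg clockwise (from above) from the test bush.
- post_b (a point): The same on the next post, 90 deg counter-clockwise (from above) from post_a.
- post_c (a point): The same on the next post, 90 deg counter-clockwise from post_b.
- post_d (a point): The same on the last post, 90 deg counter-clockwise from post_c.
- pin_grip (a point): Middle of the index pin's black round grip (17 mm thick, 32 mm high), pin upright in its rest at the start, loose, 80 g. Below this point: grip ends at 16 mm, 20 mm wide collar to 20 mm, then a 10 mm steel shank, tapered over its last 2 mm to 8.4 mm, tip at 54 mm. Top at 16 mm above. z points up along the pin. Fully home = collar on the table's bush, this point 68.5 mm above the bench.
- flux_centre (a point): Centre of the loose brown flux bottle, 35 mm thick, 102 mm high, standing near the table; bystander.
- tape_centre (a point): Centre of the loose amber tape roll, 58 mm across, 16 mm high, lying near the table; bystander. Not listed: a fixed carton, 130 to 155 mm high, stands on the bench to the left of the base's tongue, and a fixed hot-air station to its right.
- side_cutters: Loose side cutters, 42x106x9 mm, lying on the bench near the table, origin at the underside; bystander.
- test_block: The brown pin-studded test block, 90x60x34 mm, fixed to the table; origin at its underside's centre; its y axis points along the table's radius.
- nest_left: Black nest, 58 mm across by 60 mm radially, with a green board 16 mm above the table (parts on it to 22 mm), origin at its underside 62 mm from the table's axis, x pointing outward.
- nest_right: The same, opposite nest_left.

How it is judged:
On the way:
1. the test-block station's hole has been brought round to the front, within 23 mm of the base's middle line (x of test_bush in the frame of dial_base below -0.1 m and y of test_bush in the frame of dial_base between -0.023 and 0.023 m), for 0.1 s.
At the end, for the whole second after the job is handed in: Test-block hole at the front, within 23 mm of the base's middle line, table at rest; index pin released in that hole, upright within 0.1 rad, its axis within 5 mm of the hole's, and fully home (no more than 3 mm short of its collar resting on the bush) (all of step 1 and horizontal distance between pin_grip and test_bush below 0.005 m and height (world z) of pin_grip between 0.064 and 0.0715 m and angle between pin_grip's own z axis and vertical below 0.1 rad and velocity of joint dial between -0.02 and 0.02 rad/s); the robot touches nothing.
It fails at once if the gripper pushes on the table or its posts harder than 30 N (contact force between the arm and dial above 30 N).
It fails at once if the pin is pressed on the table or on the base with its index block harder than 40 N (contact force between index_pin and dial above 40 N or contact force between index_pin and dial_base above 40 N).
It fails at once if the gripper touches the test block (contact force between the arm and test_block above 1 N).
It fails at once if the gripper touches a board (contact force between the arm and nest_left above 1 N or contact force between the arm and nest_right above 1 N).
It fails at once if a thing standing nearby is moved by more than 25 mm (distance of any of flux_centre, tape_centre, side_cutters from where it was at the start of the episode above 0.025 m).
It also fails if it takes over 72 s, if anything falls off the work surface, if the arm or the gripper's body presses on something with over 40 N, if the wrist force passes 120 N, or if a joint passes its speed limit or range.

## Working session

There is one attempt and no reset: what is moved stays moved. The work goes in short steps, Python scripts to look and compute and a tool call to move; the robot and the scene stay as the last step left them, time stands still between calls to the robot, and variables do not carry over. Pictures are saved under pics/ and viewed, and the job is handed in when it is done.

Besides the shell and the picture viewer there is one more tool, called after "Request:" as a command line: name --pt "numbers of a row" for each row, then --argument value for the rest. apply_moves: Moves the arm, as the interface text tells. Its arguments: {"type":"object","properties":{"rows":{"type":"array","items":{"type":"array","items":{"type":"number"}}},"fingers":{"type":"number"},"grip_force":{"type":"number"}},"required":["rows"]}

```bash
ls; mkdir -p pics; python3 - <<'E'
from rig import bot
import cv2
print(bot.sense()); print(bot.grip_point_offset)
for n in ["side","top","wrist"]:
    print(n,bot.get_calibration(n))
for n in ["side","top"]:
    cv2.imwrite(f"pics/{n}0.png",bot.read_camera(n))
E
```

```text
pics
{'clock': 0.0, 'joint_positions': array([-1.36799782e+00,  4.23809725e-01,  1.63069107e+00,  2.03485787e-05,
        1.08859000e+00, -1.89853622e-02]), 'qvel': array([ 0.00017082, -0.00040015, -0.00056676,  0.00021886,  0.00167321,
       -0.00196865]), 'joint_torque': array([ 6.71800481e-04, -5.44618034e+01, -2.73665482e+01,  6.45111920e-02,
        2.27242231e-02, -8.48774926e-05]), 'ee_pos': array([ 0.13740915, -0.60913976,  0.2219207 ]), 'ee_rot': array([ 0.44194246,  0.5526623 , -0.4412555 ,  0.5518558 ]), 'wrist_force': array([ 0.57188361, -0.35670617,  0.62552532]), 'torque': array([-0.0186793 , -0.02984485, -0.06223912]), 'width': 0.08778706003201286}
0.0187
side {'fovy': 55.919914678457296, 'cx': 318.33489088352275, 'cy': 201.34349484024526, 'k1': -0.010254840037812537, 'eye': array([ 0.58665581, -0.96517812,  0.65616826]), 'rotation': array([ 0.8979487 ,  0.01035236, -0.0049621 , -0.43995038])}
top {'fovy': 44.15682233653837, 'cx': 318.67470446788445, 'cy': 197.4192328042517, 'k1': -0.07967107284383378, 'eye': array([ 0.28246107, -0.18470465,  1.36620588]), 'rotation': array([ 0.70942356, -0.69725256,  0.07116323, -0.07411394])}
wrist {'fovy': 68.25157127384341, 'cx': 317.2163181552104, 'cy': 199.55870594792407, 'k1': 0.011008241280173072, 'tool_from_camera': array([[-1.08706286e-03, -2.90343475e-01,  9.56921880e-01,
        -1.61346061e-01],
       [ 6.33360922e-04, -9.56922454e-01, -2.90342929e-01,
         7.91370020e-02],
       [ 9.99999209e-01,  2.90455909e-04,  1.22412707e-03,
         8.16805600e-04],
       [ 0.00000000e+00,  0.00000000e+00,  0.00000000e+00,
         1.00000000e+00]])}
```

View pics/top0.png

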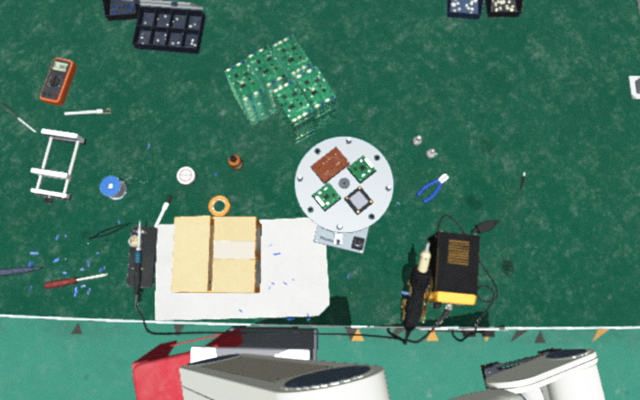

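View pics/side0.png

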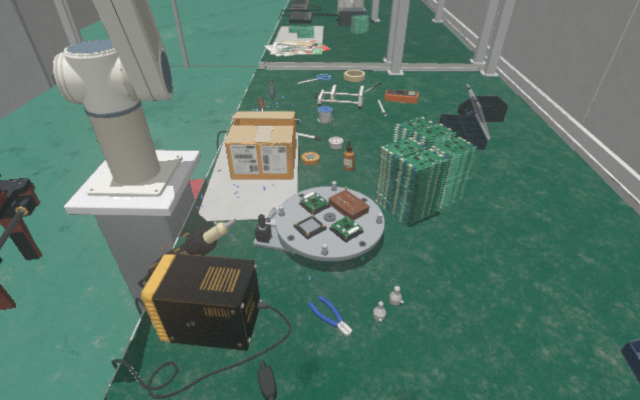

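```bash
cat > h.py <<'E'
import numpy as np, cv2
from scipy.spatial.transform import Rotation as R
from rig import bot
def cam(n,s=None):
    c=bot.get_calibration(n); f=200/np.tan(np.radians(c['fovy'])/2)
    if n=='wrist':
        T=c['tool_from_camera']; Rt=R.from_quat(s['ee_rot']).as_matrix()
        return f,c['cx'],c['cy'],c['k1'],Rt@T[:3,3]+s['ee_pos'],Rt@T[:3,:3]
    return f,c['cx'],c['cy'],c['k1'],np.array(c['eye']),R.from_quat(c['rotation']).as_matrix()
def proj(C,P):
    f,cx,cy,k,e,M=C; p=(np.atleast_2d(P)-e)@M; u=p[:,:2]/p[:,2:]
    r2=(u**2).sum(1,keepdims=True); u=u*(1+k*r2)
    return u*f+[cx,cy]
def onz(C,uv,z):
    f,cx,cy,k,e,M=C; d=(np.atleast_2d(np.array(uv,float))-[cx,cy])/f; u=d.copy()
    for _ in range(20): u=d/(1+k*(u**2).sum(1,keepdims=True))
    r=np.c_[u,np.ones(len(u))]@M.T
    return e+r*((z-e[2])/r[:,2])[:,None]
E
python3 - <<'E'
from h import *
T=cam('top');S=cam('side')
im=cv2.imread('pics/top0.png');cv2.imwrite('pics/topz.png',cv2.resize(im[120:265,270:460],None,fx=4,fy=4,interpolation=2))
im=cv2.imread('pics/side0.png');cv2.imwrite('pics/sidez.png',cv2.resize(im[165:275,235:400],None,fx=4.8,fy=4.8,interpolation=2))
print(onz(T,[(344,183),(342,238)],.048)); print(onz(S,[(330,217)],.048))
E
```

```text
[[ 0.59927296 -0.24561561  0.048     ]
 [ 0.44732061 -0.24134466  0.048     ]]
[[ 0.5993937  -0.24436966  0.048     ]]
```

View pics/topz.png

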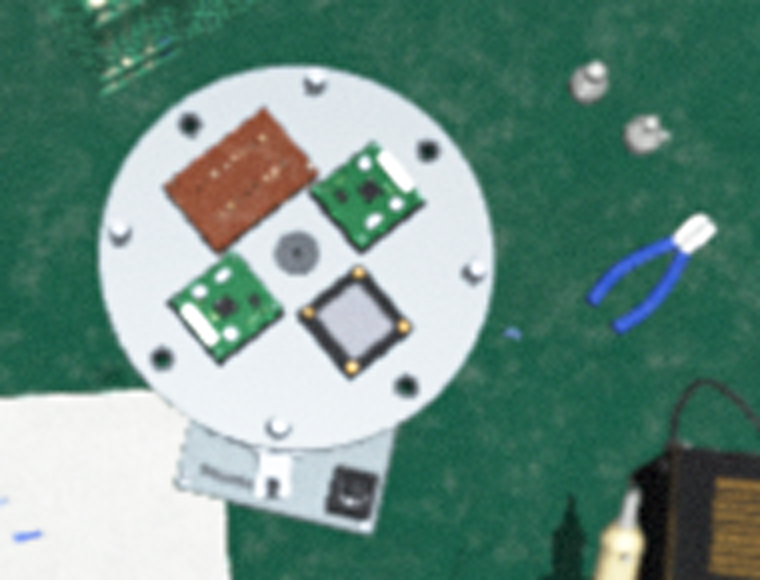

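View pics/sidez.png

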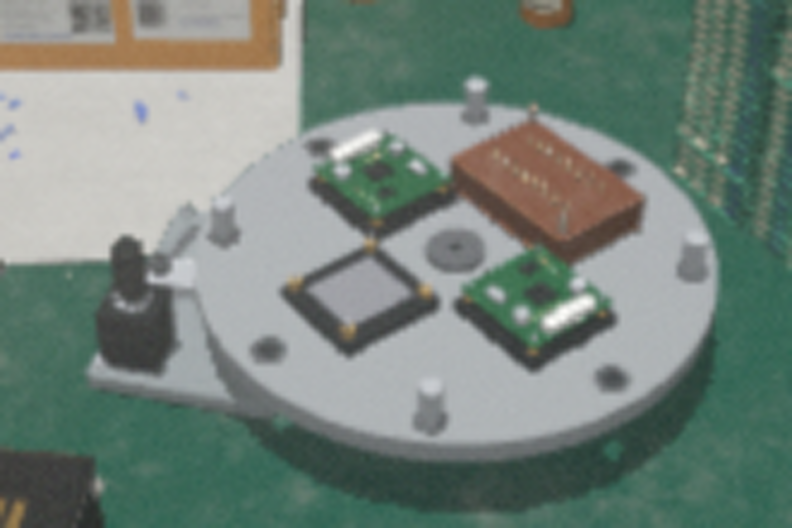

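```bash
python3 - <<'E'
from h import *
T=cam('top');S=cam('side')
t=lambda p,z:onz(T,np.array(p)/4+[270-.375,120-.375],z)
s=lambda p,z:onz(S,np.array(p)/4.8+[235-.4,165-.4],z)
h=t([(189,124),(428,150),(406,385),(161,357)],.048); c=h.mean(0); print('holes',h,'c',c)
hs=s([(621,167),(612,378),(268,349),(320,146)],.048); print(hs,hs.mean(0))
for q in (h,hs):
    d=q-q.mean(0); print(np.degrees(np.arctan2(d[:,1],d[:,0])),np.linalg.norm(d[:,:2],axis=1))
p=t([(316,72),(117,227),(476,266),(280,421)],.072); d=p-c; print('posts',p,np.degrees(np.arctan2(d[:,1],d[:,0])),np.linalg.norm(d[:,:2],axis=1))
k=t([(180,487),(372,532)],.012); d=k[0]-k[1]; print('tongue',k, np.degrees(np.arctan2(d[1],d[0]))-90)
# hub
print('hub',t([(297,253)],.055))
# rest centre
r=t([(352,492)],.048); d=r-c; print('rest',r,np.degrees(np.arctan2(d[0,1],d[0,0]))-np.degrees(np.arctan2(-74,-150)),np.linalg.norm(d))
print('pin side base', s([(133,300)],.048), s([(128,243)],.118))
# cutters, flux, tape
print(onz(T,[(435,187)],.005),onz(T,[(235,160)],.1),onz(T,[(219,206)],.016))
print('carton',onz(T,[(260,217),(260,292),(174,290),(174,217)],.15),'hotair',onz(T,[(437,236),(405,325),(425,240)],.1), 'boards', onz(T,[(340,110),(300,138),(330,95)],.2))
E
```

```text
holes [[ 0.690798   -0.16937726  0.048     ]
 [ 0.67487144 -0.33593918  0.048     ]
 [ 0.50891161 -0.31985465  0.048     ]
 [ 0.52539513 -0.15337613  0.048     ]] c [ 0.59999404 -0.24463681  0.048     ]
[[ 0.68958647 -0.16994092  0.048     ]
 [ 0.67317935 -0.33669891  0.048     ]
 [ 0.50650834 -0.32032269  0.048     ]
 [ 0.5221966  -0.15447553  0.048     ]] [ 0.59786769 -0.24535951  0.048     ]
[  39.65239885  -50.64470253 -140.44936979  129.26348349] [0.11793794 0.11807941 0.11812592 0.11787073]
[  39.42980462  -50.49354853 -140.63006015  129.78117095] [0.11874467 0.11838383 0.11817786 0.11826247]
posts [[ 0.72225326 -0.25642097  0.072     ]
 [ 0.60986168 -0.12227757  0.072     ]
 [ 0.58693958 -0.36501886  0.072     ]
 [ 0.47919413 -0.23372236  0.072     ]] [ -5.50554434  85.38936807 -96.18907915 174.83726409] [0.12282582 0.12275648 0.12108781 0.12129198]
tongue [[ 0.44118783 -0.16752814  0.012     ]
 [ 0.41237327 -0.2998782   0.012     ]] -12.282469421541606
hub [[ 0.59793603 -0.24494798  0.055     ]]
rest [[ 0.43553537 -0.28337276  0.048     ]] -13.005002838856427 0.168958956917065
pin side base [[ 0.43550516 -0.28606681  0.048     ]] [[ 0.44502202 -0.32477417  0.118     ]]
[[ 0.60249174 -0.50671835  0.005     ]] [[0.64515068 0.04848165 0.1       ]] [[0.53501126 0.101865   0.016     ]]
carton [[ 0.48375652 -0.03139335  0.15      ]
 [ 0.29884277 -0.03874105  0.15      ]
 [ 0.29862938  0.17293541  0.15      ]
 [ 0.47973467  0.18608258  0.15      ]] hotair [[ 0.44981286 -0.48559176  0.1       ]
 [ 0.2237936  -0.39914131  0.1       ]
 [ 0.43894763 -0.45400431  0.1       ]] boards [[ 0.75143237 -0.22735226  0.2       ]
 [ 0.67573016 -0.1286644   0.2       ]
 [ 0.79154999 -0.20170284  0.2       ]]
```

```bash
python3 - <<'E'
from h import *
M=R.from_quat(bot.sense()['ee_rot']).as_matrix()
print(M.round(3)); 
for n,i in (('ydir',1),('jaw',2)): print(n,np.degrees(np.arctan2(M[1,i],M[0,i])))
T=cam('top')
t=lambda p,z:onz(T,np.array(p)/4+[270-.375,120-.375],z)
w=t([(272,475),(255,452),(290,452),(258,495),(290,497)],.03); c=np.array([.599,-.245,0])
Rb=R.from_euler('z',-12.6,degrees=True).as_matrix(); print((w-c)@Rb)
print('hotair side', onz(cam('side'),[(215,232),(200,240)],.1))
E
```

```text
[[-0.     0.976  0.22 ]
 [ 0.001  0.22  -0.976]
 [-1.     0.    -0.001]]
ydir 12.707582177413025
jaw -77.29241575704688
[[-0.15025084 -0.0184341   0.03      ]
 [-0.13761422 -0.00356182  0.03      ]
 [-0.13201422 -0.02677747  0.03      ]
 [-0.16578088 -0.01230319  0.03      ]
 [-0.16201208 -0.03374944  0.03      ]]
hotair side [[ 0.34745059 -0.36255444  0.1       ]
 [ 0.32150037 -0.38834273  0.1       ]]
```

Request:
apply_moves --pt "0 0 0.03 0" --pt "0.01 0.01 0.06 0" --pt "0.03 0.03 0.08 0" --pt "0.05 0.055 0.09 -1" --pt "0.07 0.08 0.09 -2" --pt "0.095 0.105 0.09 -4" --pt "0.12 0.13 0.09 -6" --pt "0.145 0.16 0.09 -8" --pt "0.17 0.19 0.09 -10" --pt "0.195 0.215 0.09 -12" --pt "0.22 0.245 0.09 -14" --pt "0.25 0.275 0.09 -16" --pt "0.275 0.305 0.085 -18" --pt "0.3 0.33 0.08 -18" --pt "0.32 0.355 0.07 -18" --pt "0.33 0.366 0.06 -18" --pt "0.33 0.366 0.05 -18" --pt "0.33 0.366 0.05 -18" --pt "0.33 0.366 0.05 -18" --pt "0.33 0.366 0.05 -18" --fingers 1

```text
clock: 1.77
ee_pos: [0.467, -0.2446, 0.2729]
ee_rot: [-0.523, -0.476, 0.523, -0.476]
wrist_force: [-0.0, 0.3, -0.3]
width: 0.0874
```

```bash
python3 - <<'E'
from h import *
import pickle
s=bot.sense(); im=bot.read_camera('wrist'); cv2.imwrite('pics/w1.png',im); pickle.dump(s,open('w1.pkl','wb')); print(s['ee_pos'],s['clock'])
E
```

```text
[ 0.467016   -0.24455571  0.27294292] 1.7667
```

View pics/w1.png

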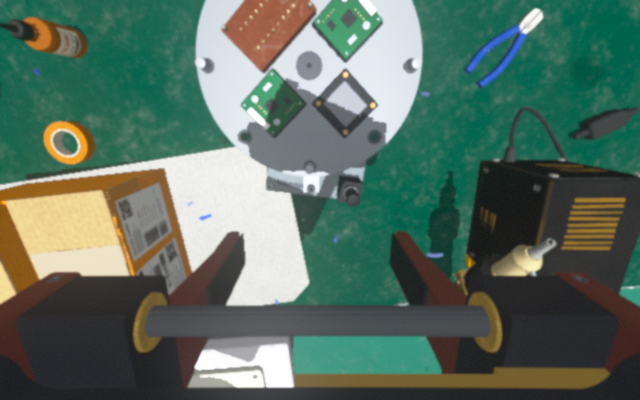

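```bash
python3 - <<'E'
from h import *
import pickle
s=pickle.load(open('w1.pkl','rb')); C=cam('wrist',s)
im=cv2.imread('pics/w1.png'); cv2.imwrite('pics/w1z.png',cv2.resize(im[0:210,190:430],None,fx=3.2,fy=2.8,interpolation=2))
print(proj(C,[[.4776,-.2337,.072],[.4365,-.2848,.0845],[.599,-.245,.048]]),C[4])
print(onz(C,[(310,167)],.072),onz(C,[(309,65)],.055),onz(C,[(350,181)],.0845))
E
```

```text
[[306.52065437 168.86113186]
 [350.65385982 199.60594418]
 [306.07853904  64.5736343 ]] [ 0.54599722 -0.25283613  0.43428754]
[[ 0.47952499 -0.2382406   0.072     ]] [[ 0.5972658  -0.24851936  0.055     ]] [[ 0.46017337 -0.28542681  0.0845    ]]
```

View pics/w1z.png

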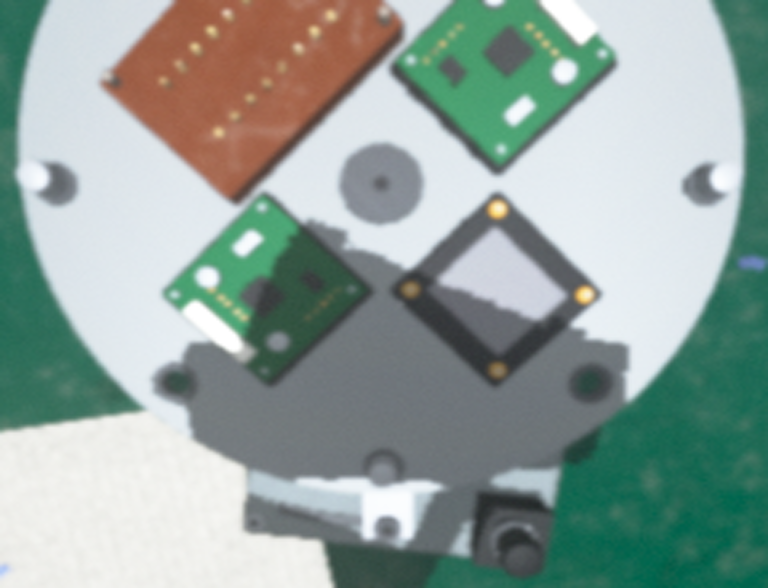

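Request:
apply_moves --pt "0.005 0.005 -0.02 0" --pt "0.011 0.008 -0.05 0" --pt "0.011 0.008 -0.08 0" --pt "0.011 0.008 -0.11 0" --pt "0.011 0.008 -0.14 0" --pt "0.011 0.008 -0.165 0" --pt "0.011 0.008 -0.18 0" --pt "0.011 0.008 -0.185 0" --pt "0.011 0.008 -0.185 0" --fingers -0.4

```text
clock: 2.57
ee_pos: [0.4778, -0.2362, 0.087]
ee_rot: [-0.523, -0.477, 0.523, -0.475]
wrist_force: [0.1, -0.5, 0.2]
width: 0.0312
```

```bash
python3 - <<'E'
from h import *
s=bot.sense(); print(s['ee_pos'],s['clock'],s['width'])
im=bot.read_camera('side'); cv2.imwrite('pics/s2.png',cv2.resize(im[140:275,195:400],None,fx=3.9,fy=3.9,interpolation=2))
im=bot.read_camera('wrist'); cv2.imwrite('pics/w2.png',im)
E
```

```text
[ 0.47776973 -0.23622379  0.08701078] 2.5667 0.03119315348845193
```

View pics/s2.png

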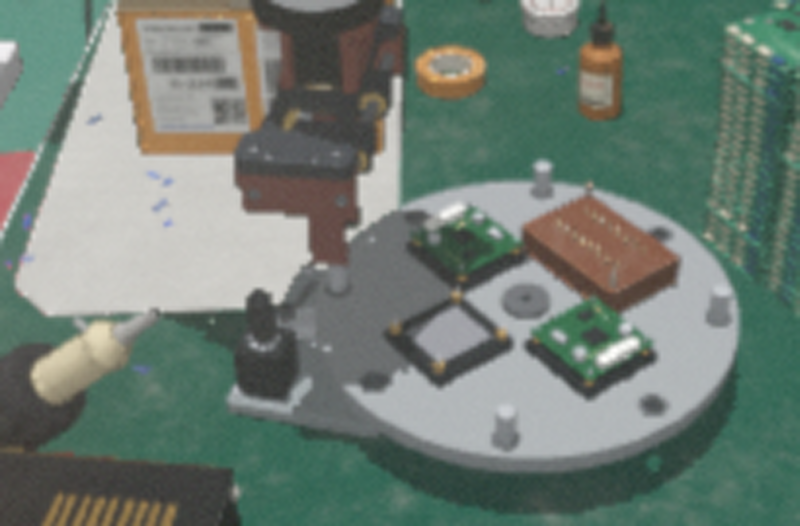

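View pics/w2.png

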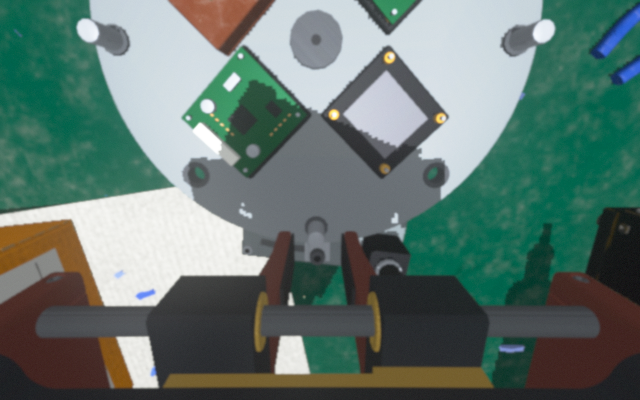

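Request:
apply_moves --pt "0 0 -0.01 0" --pt "0 0 -0.02 0" --pt "0 0 -0.029 0" --pt "0 0 -0.029 0"

```text
clock: 3.0
ee_pos: [0.4774, -0.2351, 0.057]
ee_rot: [-0.522, -0.477, 0.523, -0.476]
wrist_force: [-0.2, 0.6, -0.1]
width: 0.0265
```

```bash
cat > arc.py <<'E'
import sys,numpy as np, json
from h import *
c=np.array([.599,-.2455]); r=float(sys.argv[1]); n=int(sys.argv[2]); dth=float(sys.argv[3]); yawf=float(sys.argv[4])
p=bot.sense()['ee_pos'][:2]
if len(sys.argv)>5: p=np.array([float(sys.argv[5]),float(sys.argv[6])])
a0=np.arctan2(*(p-c)[::-1]); print(p,np.degrees(a0),np.linalg.norm(p-c))
rows=[]
for i in range(1,n+1):
    d=dth*i; a=a0+np.radians(d); q=c+r*np.array([np.cos(a),np.sin(a)])
    rows.append([round(q[0]-p[0],4),round(q[1]-p[1],4),0,round(yawf*d,1)])
print(json.dumps(rows)); print('end',p+rows[-1][:2])
E
python3 arc.py .122 20 2.1 0.85; python3 -c "
from h import *
print(onz(cam('side'),[(382,192),(412,220),(470,180)],0))"
```

```text
[ 0.47743629 -0.23510055] 175.11040349722418 0.1220077182243119
[[-0.0003, -0.0045, 0, 1.8], [-0.0004, -0.0089, 0, 3.6], [-0.0004, -0.0134, 0, 5.4], [-0.0002, -0.0179, 0, 7.1], [0.0001, -0.0223, 0, 8.9], [0.0007, -0.0268, 0, 10.7], [0.0013, -0.0312, 0, 12.5], [0.0022, -0.0356, 0, 14.3], [0.0032, -0.0399, 0, 16.1], [0.0044, -0.0443, 0, 17.8], [0.0057, -0.0485, 0, 19.6], [0.0071, -0.0527, 0, 21.4], [0.0088, -0.0569, 0, 23.2], [0.0106, -0.061, 0, 25.0], [0.0125, -0.065, 0, 26.8], [0.0146, -0.069, 0, 28.6], [0.0168, -0.0729, 0, 30.3], [0.0191, -0.0767, 0, 32.1], [0.0216, -0.0804, 0, 33.9], [0.0243, -0.084, 0, 35.7]]
end [ 0.50173629 -0.31910055]
[[ 0.75324573 -0.07021741  0.        ]
 [ 0.81953194 -0.19486004  0.        ]
 [ 1.0306502  -0.00155352  0.        ]]
```

Request:
apply_moves --pt "-0.0003 -0.0045 0 1.8" --pt "-0.0004 -0.009 0 3.6" --pt "-0.0004 -0.0134 0 5.4" --pt "-0.0002 -0.0179 0 7.1" --pt "0.0001 -0.0223 0 8.9" --pt "0.0007 -0.0268 0 10.7" --pt "0.0013 -0.0312 0 12.5" --pt "0.0022 -0.0356 0 14.3" --pt "0.0032 -0.04 0 16.1" --pt "0.0044 -0.0443 0 17.8" --pt "0.0057 -0.0485 0 19.6" --pt "0.0071 -0.0527 0 21.4" --pt "0.0088 -0.0569 0 23.2" --pt "0.0106 -0.061 0 25" --pt "0.0125 -0.065 0 26.8" --pt "0.0146 -0.069 0 28.6" --pt "0.0168 -0.073 0 30.3" --pt "0.0191 -0.0767 0 32.1" --pt "0.0216 -0.0804 0 33.9" --pt "0.0243 -0.084 0 35.7"

```text
clock: 4.67
ee_pos: [0.5014, -0.3188, 0.0579]
ee_rot: [0.351, 0.615, -0.351, 0.613]
wrist_force: [-2.6, 1.9, 0.4]
width: 0.0265
```

```bash
python3 arc.py .122 20 2.1 1.0 .5017 -.3191; python3 -c "
from h import *
s=bot.sense();print(s['joint_positions'],s['wrist_force'])
im=bot.read_camera('top'); cv2.imwrite('pics/t3.png',cv2.resize(im[110:265,270:460],None,fx=4,fy=4,interpolation=2))"
```

```text
[ 0.5017 -0.3191] -142.89528490036233 0.12200102458586153
[[0.0028, -0.0035, 0, 2.1], [0.0057, -0.0069, 0, 4.2], [0.0087, -0.0102, 0, 6.3], [0.0118, -0.0134, 0, 8.4], [0.015, -0.0165, 0, 10.5], [0.0184, -0.0195, 0, 12.6], [0.0219, -0.0223, 0, 14.7], [0.0254, -0.025, 0, 16.8], [0.0291, -0.0275, 0, 18.9], [0.0328, -0.03, 0, 21.0], [0.0367, -0.0323, 0, 23.1], [0.0406, -0.0344, 0, 25.2], [0.0446, -0.0364, 0, 27.3], [0.0487, -0.0383, 0, 29.4], [0.0528, -0.04, 0, 31.5], [0.057, -0.0415, 0, 33.6], [0.0612, -0.0429, 0, 35.7], [0.0655, -0.0442, 0, 37.8], [0.0699, -0.0453, 0, 39.9], [0.0742, -0.0462, 0, 42.0]]
end [ 0.5759 -0.3653]
[-5.86396601e-01  6.06790397e-01  1.78396453e+00 -2.00666134e-04
  7.54767328e-01  4.52008936e-01] [-2.63579731  1.93236454  0.4133976 ]
```

View pics/t3.png

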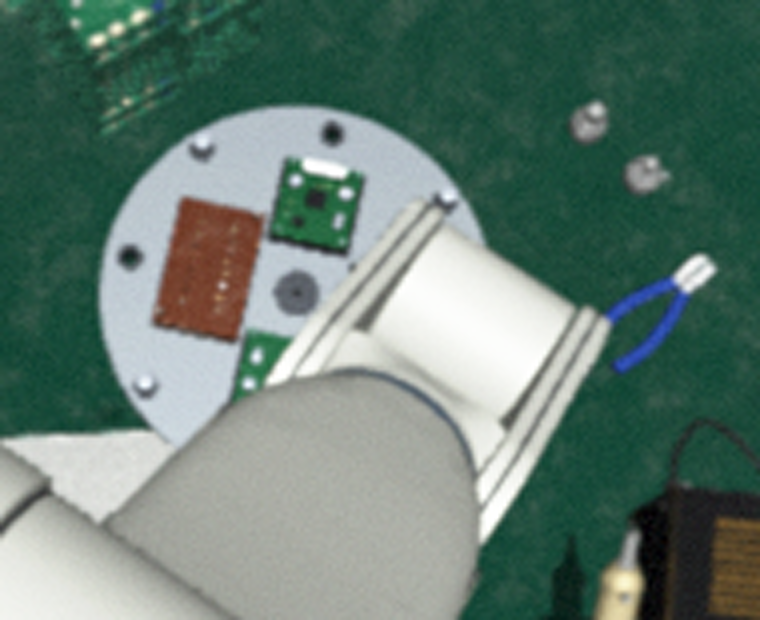

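Request:
apply_moves --pt "0.0028 -0.0035 0 2.1" --pt "0.0057 -0.0069 0 4.2" --pt "0.0087 -0.0102 0 6.3" --pt "0.0118 -0.0134 0 8.4" --pt "0.015 -0.0165 0 10.5" --pt "0.0184 -0.0195 0 12.6" --pt "0.0219 -0.0223 0 14.7" --pt "0.0254 -0.025 0 16.8" --pt "0.0291 -0.0275 0 18.9" --pt "0.0328 -0.03 0 21" --pt "0.0367 -0.0323 0 23.1" --pt "0.0406 -0.0344 0 25.2" --pt "0.0446 -0.0364 0 27.3" --pt "0.0487 -0.0383 0 29.4" --pt "0.0528 -0.04 0 31.5" --pt "0.057 -0.0415 0 33.6" --pt "0.0612 -0.0429 0 35.7" --pt "0.0655 -0.0442 0 37.8" --pt "0.07 -0.0453 0 40" --pt "0.0742 -0.0462 0 42"

```text
clock: 6.38
ee_pos: [0.5763, -0.3652, 0.0581]
ee_rot: [0.108, 0.7, -0.107, 0.698]
wrist_force: [-2.6, 2.7, 1.3]
width: 0.0266
```

```bash
python3 arc.py .122 19 2.1 1.0 .5759 -.3653; python3 -c "
from h import *
s=bot.sense();print(s['joint_positions'],s['wrist_force'])
im=bot.read_camera('top'); cv2.imwrite('pics/t4.png',cv2.resize(im[110:265,270:460],None,fx=4,fy=4,interpolation=2))"
```

```text
[ 0.5759 -0.3653] -100.91390622678645 0.12200676210767994
[[0.0044, -0.0008, 0, 2.1], [0.0088, -0.0014, 0, 4.2], [0.0133, -0.0018, 0, 6.3], [0.0177, -0.0021, 0, 8.4], [0.0222, -0.0022, 0, 10.5], [0.0267, -0.0021, 0, 12.6], [0.0312, -0.0019, 0, 14.7], [0.0356, -0.0016, 0, 16.8], [0.04, -0.001, 0, 18.9], [0.0445, -0.0003, 0, 21.0], [0.0489, 0.0005, 0, 23.1], [0.0532, 0.0016, 0, 25.2], [0.0575, 0.0028, 0, 27.3], [0.0618, 0.0041, 0, 29.4], [0.066, 0.0056, 0, 31.5], [0.0702, 0.0072, 0, 33.6], [0.0742, 0.009, 0, 35.7], [0.0783, 0.011, 0, 37.8], [0.0822, 0.0131, 0, 39.9]]
end [ 0.6581 -0.3522]
[-5.82290891e-01  7.04059129e-01  1.57353217e+00 -7.72976057e-05
  8.66472255e-01 -2.76411910e-01] [-2.55918422  2.69466676  1.29636754]
```

View pics/t4.png

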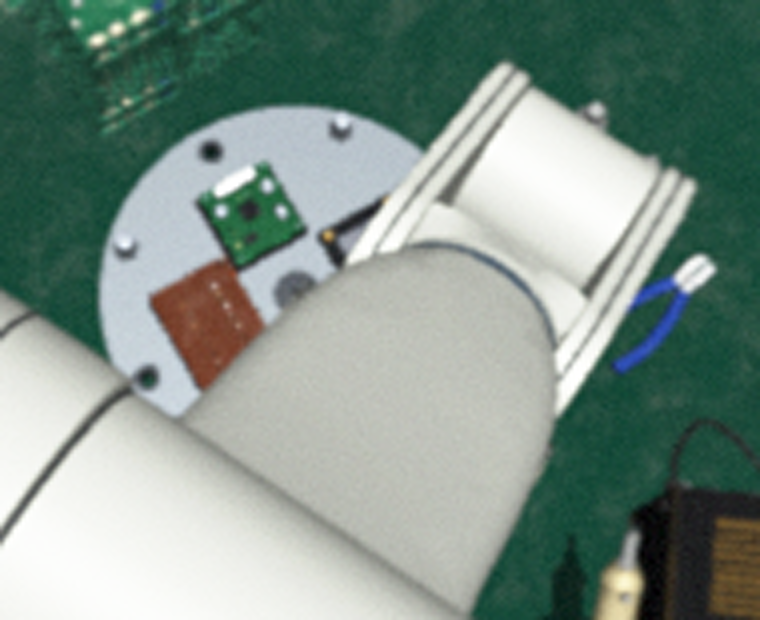

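```bash
python3 - <<'E'
from h import *
T=cam('top')
p=onz(T,np.array([(147,376),(210,151)])/4+[270-.375,110-.375],.048); d=p-[.5995,-.245,.048]
print(p,np.degrees(np.arctan2(d[:,1],d[:,0])))
E
```

```text
[[ 0.53976946 -0.14353401  0.048     ]
 [ 0.70051647 -0.1838624   0.048     ]] [120.48428087  31.18333556]
```

```bash
python3 arc.py .122 20 2.3 1.0 .5759 -.3653
```

```text
[ 0.5759 -0.3653] -100.91390622678645 0.12200676210767994
[[0.0048, -0.0008, 0, 2.3], [0.0097, -0.0015, 0, 4.6], [0.0146, -0.0019, 0, 6.9], [0.0195, -0.0021, 0, 9.2], [0.0243, -0.0022, 0, 11.5], [0.0292, -0.002, 0, 13.8], [0.0341, -0.0017, 0, 16.1], [0.039, -0.0012, 0, 18.4], [0.0438, -0.0004, 0, 20.7], [0.0486, 0.0005, 0, 23.0], [0.0534, 0.0016, 0, 25.3], [0.0581, 0.0029, 0, 27.6], [0.0628, 0.0044, 0, 29.9], [0.0674, 0.0061, 0, 32.2], [0.0719, 0.008, 0, 34.5], [0.0764, 0.01, 0, 36.8], [0.0807, 0.0123, 0, 39.1], [0.085, 0.0147, 0, 41.4], [0.0892, 0.0172, 0, 43.7], [0.0932, 0.02, 0, 46.0]]
end [ 0.6691 -0.3453]
```

Request:
apply_moves --pt "0.0048 -0.0008 0 2.3" --pt "0.0097 -0.0015 0 4.6" --pt "0.0146 -0.0019 0 6.9" --pt "0.0195 -0.0021 0 9.2" --pt "0.0243 -0.0022 0 11.5" --pt "0.0292 -0.002 0 13.8" --pt "0.0341 -0.0017 0 16.1" --pt "0.039 -0.0012 0 18.4" --pt "0.0438 -0.0004 0 20.7" --pt "0.0486 0.0005 0 23" --pt "0.0534 0.0016 0 25.3" --pt "0.0581 0.0029 0 27.6" --pt "0.0628 0.0044 0 29.9" --pt "0.0674 0.0061 0 32.2" --pt "0.072 0.008 0 34.5" --pt "0.0764 0.01 0 36.8" --pt "0.0807 0.0123 0 39.1" --pt "0.085 0.0147 0 41.4" --pt "0.0892 0.0172 0 43.7" --pt "0.0932 0.02 0 46"

```text
clock: 8.1
ee_pos: [0.6691, -0.3454, 0.058]
ee_rot: [-0.173, 0.686, 0.174, 0.685]
wrist_force: [-3.1, 0.6, 0.7]
width: 0.0265
```

```bash
python3 -c "
from h import *
s=bot.sense();print(s['joint_positions'],s['wrist_force'],s['ee_pos'],s['clock'])
im=bot.read_camera('top'); cv2.imwrite('pics/t5.png',cv2.resize(im[110:265,270:460],None,fx=4,fy=4,interpolation=2))
im=bot.read_camera('side'); cv2.imwrite('pics/s5.png',cv2.resize(im[165:275,235:400],None,fx=4.8,fy=4.8,interpolation=2))
"
```

```text
[-4.92152611e-01  7.90626900e-01  1.38885329e+00 -5.04765286e-04
  9.64777231e-01 -9.88152929e-01] [-3.08296763  0.55247239  0.65666516] [ 0.66912603 -0.34539943  0.05800039] 8.1
```

View pics/t5.png

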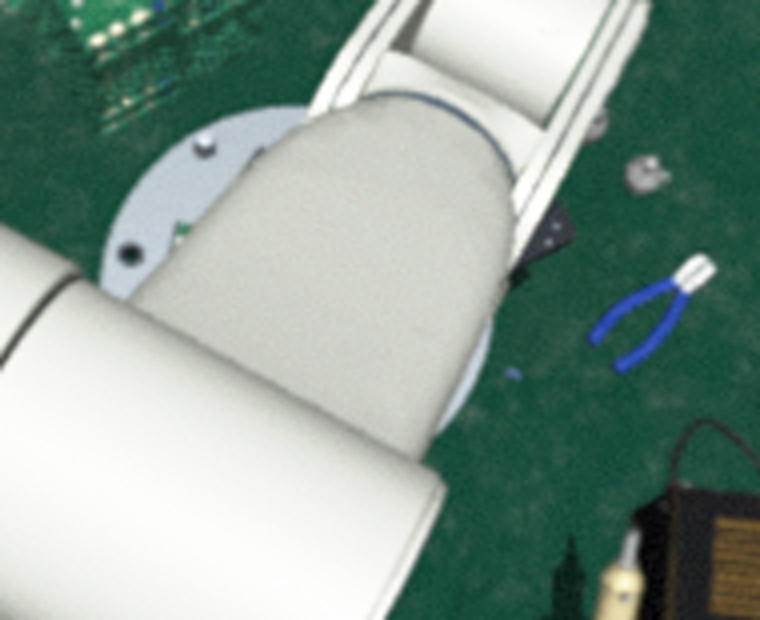

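View pics/s5.png

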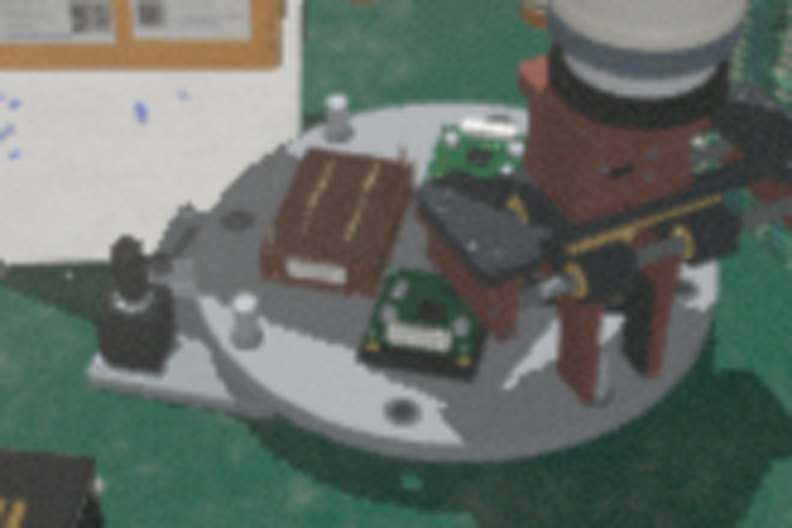

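```bash
python3 - <<'E'
from h import *
S=cam('side');T=cam('top')
c=[.599,-.2453,.048]
for P in (onz(S,np.array([(238,220),(402,411)])/4.8+[235-.4,165-.4],.048),onz(T,np.array([(131,254)])/4+[270-.375,110-.375],.048)):
    d=P-c; print(P,np.degrees(np.arctan2(d[:,1],d[:,0])))
E
```

```text
[[ 0.48242472 -0.22109981  0.048     ]
 [ 0.5729392  -0.3611484   0.048     ]] [ 168.27237935 -102.67798569]
[[ 0.62534207 -0.13054269  0.048     ]] [77.07194891]
```

Request:
apply_moves --pt "-0.002 -0.0015 0 0" --pt "-0.004 -0.003 0 0" --pt "-0.004 -0.003 0.02 0" --pt "-0.004 -0.003 0.05 0" --pt "-0.004 -0.003 0.085 0" --pt "-0.01 0 0.115 0" --pt "-0.03 0.005 0.135 3" --pt "-0.055 0.012 0.142 8" --pt "-0.085 0.02 0.142 14" --pt "-0.115 0.028 0.142 20" --pt "-0.145 0.036 0.142 26" --pt "-0.17 0.043 0.142 32" --pt "-0.195 0.05 0.135 37" --pt "-0.215 0.056 0.125 42" --pt "-0.228 0.06 0.11 46" --pt "-0.2326 0.0605 0.1 49" --pt "-0.2326 0.0605 0.092 49" --pt "-0.2326 0.0605 0.09 49" --pt "-0.2326 0.0605 0.09 49"

```text
clock: 9.78
ee_pos: [0.4379, -0.2857, 0.1484]
ee_rot: [-0.441, 0.552, 0.442, 0.552]
wrist_force: [0.2, 0.3, 0.6]
width: 0.0261
```

```bash
python3 -c "
from h import *
import pickle
s=bot.sense();print(s['joint_positions'],s['wrist_force'],s['ee_pos'],s['clock'],s['width'])
pickle.dump(s,open('w6.pkl','wb'))
im=bot.read_camera('wrist'); cv2.imwrite('pics/w6.png',im)
im=bot.read_camera('side'); cv2.imwrite('pics/s6.png',cv2.resize(im[165:275,235:400],None,fx=4.8,fy=4.8,interpolation=2))
M=R.from_quat(s['ee_rot']).as_matrix();print(M.round(3),np.degrees(np.arctan2(M[1,2],M[0,2])))
C=cam('wrist',s); print(proj(C,[[.4365,-.2848,.0845],[.4838,-.2196,.048]]))
"
```

```text
[-6.00831179e-01  3.79350438e-01  1.90946027e+00  6.52603829e-05
  8.52827223e-01 -1.94959539e+00] [0.16619421 0.27424193 0.56319076] [ 0.43790156 -0.28567418  0.14844518] 9.7833 0.026136326929185168
[[-0.    -0.975  0.22 ]
 [ 0.     0.22   0.975]
 [-1.     0.     0.   ]] 77.27603706382003
[[319.37379882 211.55748897]
 [396.54132512 230.60400072]]
```

View pics/w6.png

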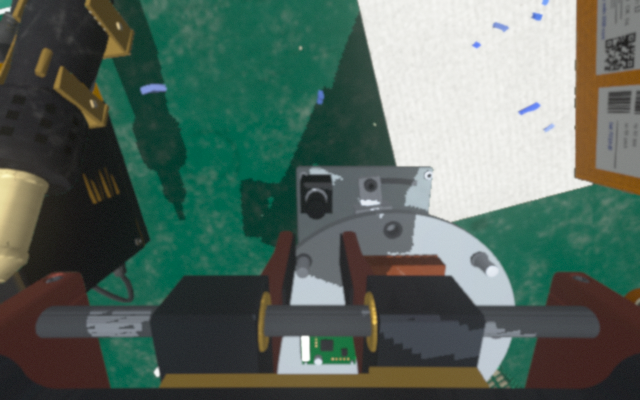

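View pics/s6.png

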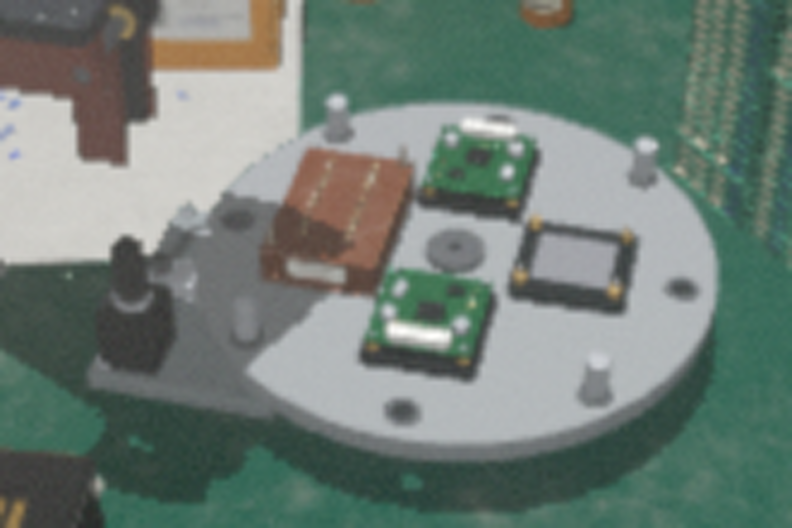

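```bash
python3 -c "
from h import *
im=cv2.imread('pics/w6.png'); cv2.imwrite('pics/w6z.png',cv2.resize(im[155:255,280:450],None,fx=4.7,fy=4.7,interpolation=2))
"
```

```text
(no output)
```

View pics/w6z.png

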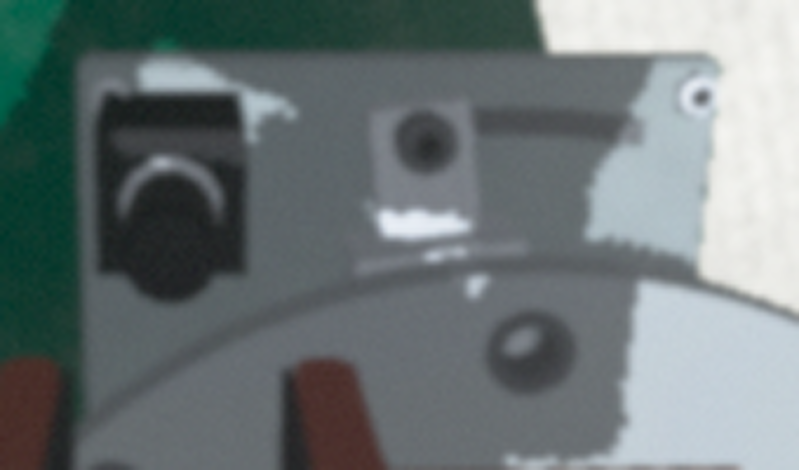

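```bash
python3 - <<'E'
from h import *
import pickle
s=pickle.load(open('w6.pkl','rb')); C=cam('wrist',s)
w=lambda p,z:onz(C,np.array(p)/4.7+[280-.4,155-.4],z)
c=np.array([.599,-.2453,0])
def ang(P):
    d=P-c; return np.degrees(np.arctan2(d[:,1],d[:,0])),np.linalg.norm(d[:,:2],axis=1)
h=w([(532,352)],.048); print('hole',h,ang(h))
for z in (.012,.02,.026,.034): q=w([(427,143)],z); print(z,q,ang(q))
print('slot end',ang(w([(640,130)],.012)))
print('clamp corners low',ang(w([(370,110),(472,100),(372,240),(472,232)],.02)))
print('tongue front',w([(78,58),(718,58)],.012), ang(w([(78,58),(718,58)],.012)))
print('pin top',w([(170,270)],.0845), 'rest corners',w([(103,95),(240,95)],.048))
E
```

```text
hole [[ 0.48188589 -0.22292026  0.048     ]] (array([169.18157769]), array([0.11923325]))
0.012 [[ 0.44427376 -0.23181627  0.012     ]] (array([175.01949948]), array([0.15531266]))
0.02 [[ 0.44201311 -0.23281652  0.02      ]] (array([175.45344916]), array([0.15748244]))
0.026 [[ 0.44031763 -0.23356671  0.026     ]] (array([175.77113134]), array([0.15911557]))
0.034 [[ 0.43805698 -0.23456696  0.034     ]] (array([176.18468281]), array([0.1613005]))
slot end (array([157.96930257]), array([0.15896475]))
clamp corners low (array([ 179.36489429,  171.88597779, -178.76220841,  172.11463829]), array([0.166817  , 0.1658438 , 0.1380423 , 0.13631732]))
tongue front [[ 0.40893899 -0.30246371  0.012     ]
 [ 0.43939741 -0.16724554  0.012     ]] (array([-163.2605492 ,  153.93882043]), array([0.19847135, 0.17766678]))
pin top [[ 0.43627008 -0.28773029  0.0845    ]] rest corners [[ 0.41107142 -0.29545856  0.048     ]
 [ 0.41684779 -0.26976221  0.048     ]]
```

Request:
apply_moves --pt "-0.001 0 0 0" --pt "-0.001 0 0 0" --pt "-0.001 0 -0.01 0" --pt "-0.001 0 -0.03 0" --pt "-0.001 0 -0.055 0" --pt "-0.001 0 -0.075 0" --pt "-0.001 0 -0.088 0" --pt "-0.001 0 -0.0925 0" --pt "-0.001 0 -0.0925 0" --fingers 0

```text
clock: 10.63
ee_pos: [0.4359, -0.2848, 0.0547]
ee_rot: [-0.441, 0.552, 0.443, 0.552]
wrist_force: [0.1, -0.0, -0.8]
width: 0.0437
```

```bash
python3 -c "
from h import *
s=bot.sense();print(s['wrist_force'],s['ee_pos'],s['clock'],s['width'])
im=bot.read_camera('wrist'); cv2.imwrite('pics/w7.png',cv2.resize(im[130:330,200:440],None,fx=3,fy=3,interpolation=2))
im=bot.read_camera('side'); cv2.imwrite('pics/s7.png',cv2.resize(im[165:275,195:360],None,fx=4.8,fy=4.8,interpolation=2))
"
```

```text
[ 0.05598009 -0.00603833 -0.81364474] [ 0.43587098 -0.28478824  0.05474398] 10.6333 0.043734201785279765
```

View pics/w7.png

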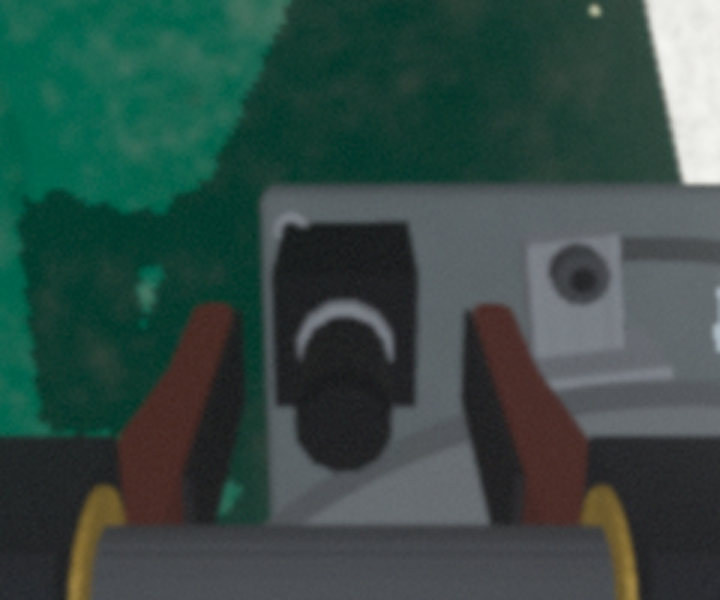

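View pics/s7.png

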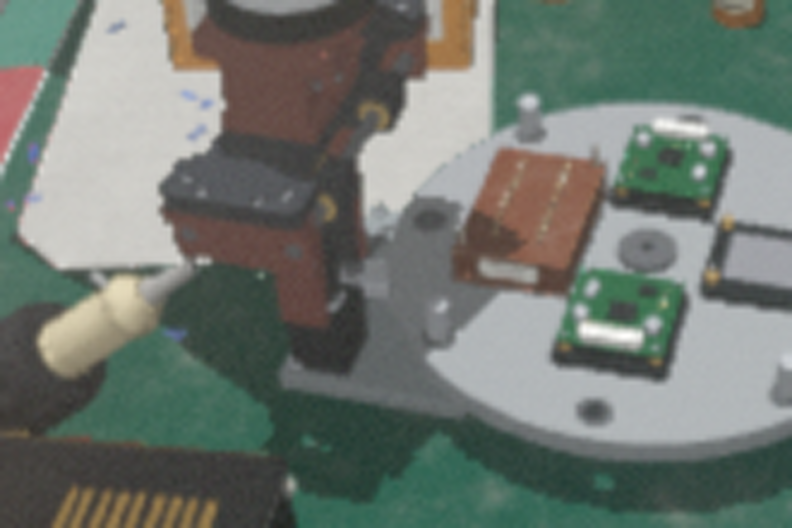

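Request:
apply_moves --pt "0.0005 -0.0015 0.0005 0" --pt "0.0005 -0.0015 0.0005 0" --pt "0.0005 -0.0015 0.0005 0" --pt "0.0005 -0.0015 0.0005 0" --pt "0.0005 -0.0015 0.0005 0" --pt "0.0005 -0.0015 0.0005 0" --fingers -1 --grip_force 20

```text
clock: 11.23
ee_pos: [0.4374, -0.2871, 0.0571]
ee_rot: [-0.442, 0.552, 0.442, 0.552]
wrist_force: [-0.7, 0.6, 4.0]
width: 0.0169
```

```bash
python3 -c "
from h import *
s=bot.sense();print(s['wrist_force'],s['torque'],s['ee_pos'],s['clock'],s['width'])
im=bot.read_camera('wrist'); cv2.imwrite('pics/w8.png',cv2.resize(im[130:330,200:440],None,fx=3,fy=3,interpolation=2))
"
```

```text
[-0.66586446  0.62363394  3.99942768] [ 0.08835656 -0.04175709  0.01306182] [ 0.43738484 -0.2870501   0.05714219] 11.2333 0.01686084661916093
```

View pics/w8.png

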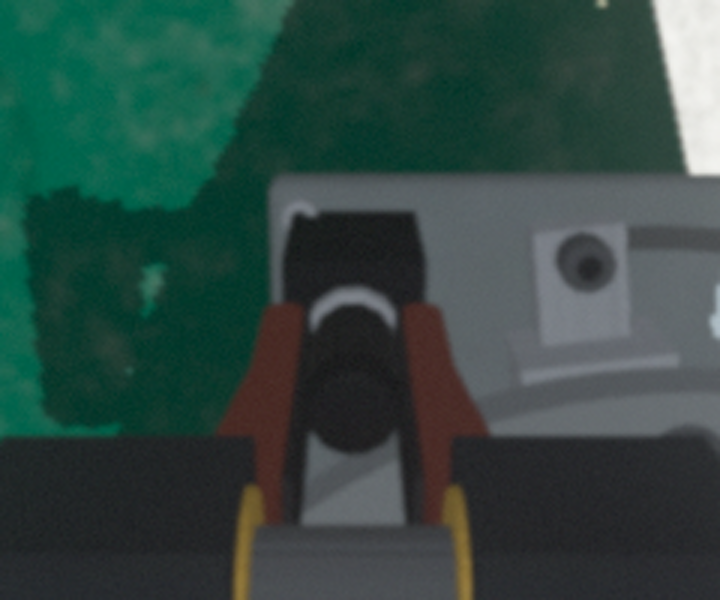

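Request:
apply_moves --pt "0 0 0.008 0" --pt "0 0 0.02 0" --pt "0 0 0.04 0" --pt "0 0 0.06 0" --pt "0 0 0.07 0" --pt "0.01 0.015 0.07 0" --pt "0.025 0.035 0.07 0" --pt "0.038 0.055 0.065 0" --pt "0.045 0.0655 0.055 0" --pt "0.045 0.0655 0.05 0" --pt "0.045 0.0655 0.05 0" --pt "0.045 0.0655 0.05 0"

```text
clock: 12.28
ee_pos: [0.4812, -0.2215, 0.106]
ee_rot: [-0.442, 0.552, 0.443, 0.551]
wrist_force: [0.0, 1.2, -0.1]
width: 0.0165
```

```bash
python3 -c "
from h import *
import pickle
s=bot.sense();print(s['wrist_force'],s['torque'],s['ee_pos'],s['clock'],s['width']);pickle.dump(s,open('w9.pkl','wb'))
im=bot.read_camera('wrist'); cv2.imwrite('pics/w9.png',im);cv2.imwrite('pics/w9z.png',cv2.resize(im[130:330,200:440],None,fx=3,fy=3,interpolation=2))
im=bot.read_camera('side'); cv2.imwrite('pics/s9.png',im);cv2.imwrite('pics/s9z.png',cv2.resize(im[150:240,235:340],None,fx=6,fy=6,interpolation=2))
"
```

```text
[ 0.04939083  1.16078671 -0.05270713] [ 0.0726488  -0.14546488 -0.03206518] [ 0.48118994 -0.22154291  0.10602486] 12.2833 0.016452748011068722
```

View pics/w9z.png

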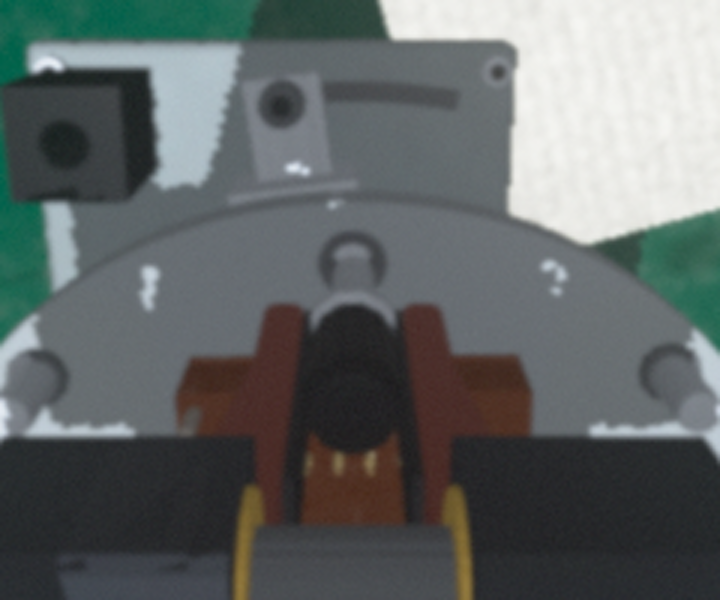

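View pics/s9z.png

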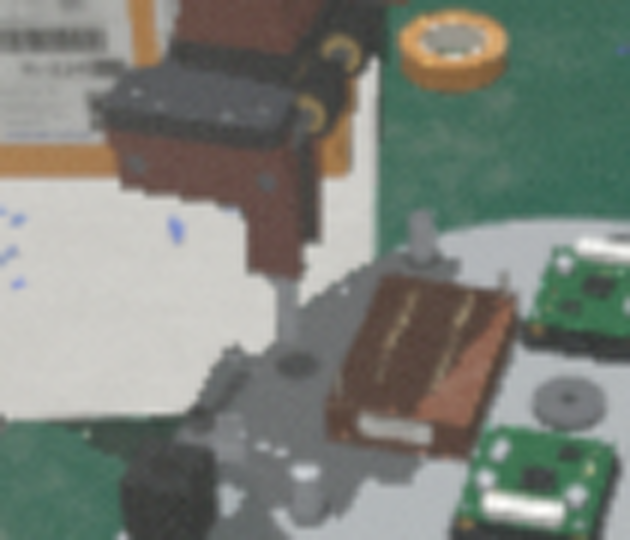

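```bash
cat > cmp.py <<'E'
from h import *
import pickle
s=pickle.load(open('w9.pkl','rb')); C=cam('wrist',s);S=cam('side')
w=lambda p,z:onz(C,np.array(p)/3+[200-.33,130-.33],z)
sd=lambda p,z:onz(S,np.array(p)/6+[235-.42,150-.42],z)
print('side hole',sd([(297,364)],.048),'tip',sd([(287,341)],.0645))
print('wrist hole',w([(353,263)],.048),'tip',w([(352,246)],.0645))
# predicted tip if pin axis at TCP xy
t=s['ee_pos']
for dx in (0,.002): print(proj(C,[[t[0]+dx,t[1],.0645],[t[0]+dx,t[1],.0855]])*3-np.array([199.67*3,129.67*3]))
E
python3 cmp.py; python3 -c "
import cv2
im=cv2.imread('pics/w9.png');cv2.imwrite('pics/w9zz.png',cv2.resize(im[195:285,285:350],None,fx=8,fy=6.6,interpolation=2))
im=cv2.imread('pics/s9.png');cv2.imwrite('pics/s9zz.png',cv2.resize(im[190:220,268:300],None,fx=18,fy=18,interpolation=2))"
```

```text
side hole [[ 0.48208924 -0.22035231  0.048     ]] tip [[ 0.47927977 -0.2253974   0.0645    ]]
wrist hole [[ 0.4820433  -0.22284614  0.048     ]] tip [[ 0.47182482 -0.220806    0.0645    ]]
[[357.36504555 281.88380503]
 [357.71884489 316.3052351 ]]
[[359.118749   289.3049764 ]
 [359.65029093 324.38669313]]
```

View pics/w9zz.png

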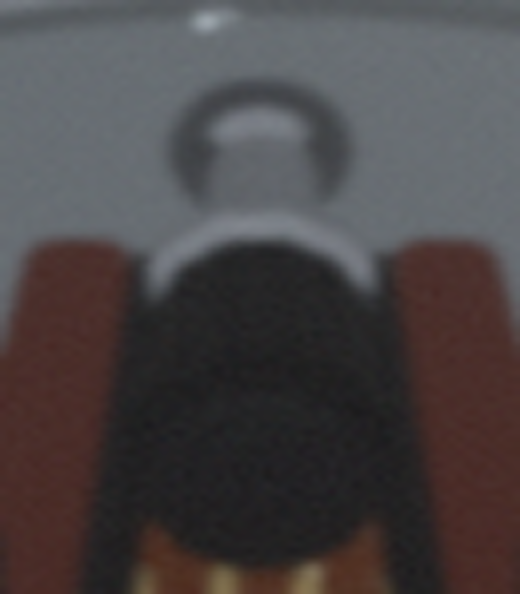

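View pics/s9zz.png

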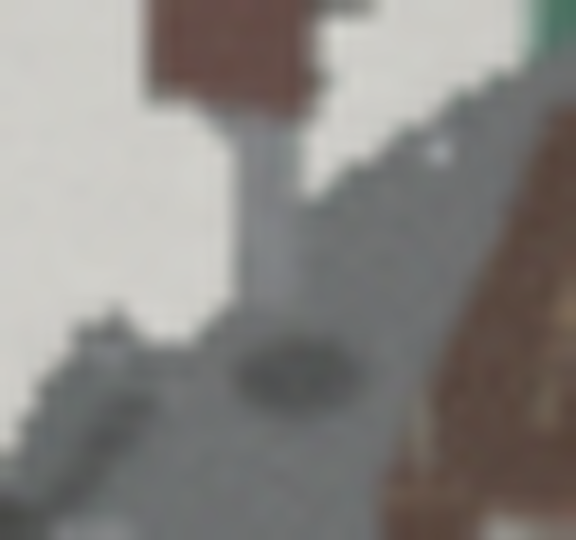

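```bash
cat >> cmp.py <<'E'
print('---')
print('grip top far edge',onz(C,[(317,280.6)],.1345)-[ .0085,0,0])
print('collar near edge',onz(C,[(318.1,227.3)],.1025)+[.01,0,0])
print('tip near edge',onz(C,[(317.5,210.6)],.0645)+[.0042,0,0])
E
python3 cmp.py
```

```text
side hole [[ 0.48208924 -0.22035231  0.048     ]] tip [[ 0.47927977 -0.2253974   0.0645    ]]
wrist hole [[ 0.4820433  -0.22284614  0.048     ]] tip [[ 0.47182482 -0.220806    0.0645    ]]
[[357.36504555 281.88380503]
 [357.71884489 316.3052351 ]]
[[359.118749   289.3049764 ]
 [359.65029093 324.38669313]]
---
grip top far edge [[ 0.47622905 -0.22353332  0.1345    ]]
collar near edge [[ 0.47888918 -0.21939747  0.1025    ]]
tip near edge [[ 0.47530151 -0.22027544  0.0645    ]]
```

Request:
apply_moves --pt "0.002 -0.0005 -0.004 0" --pt "0.004 -0.001 -0.008 0" --pt "0.004 -0.001 -0.011 0" --pt "0.004 -0.001 -0.012 0" --pt "0.004 -0.001 -0.012 0"

```text
clock: 12.8
ee_pos: [0.4858, -0.2224, 0.0942]
ee_rot: [-0.442, 0.552, 0.442, 0.552]
wrist_force: [-0.4, 0.4, -1.1]
width: 0.0166
```

```bash
cat > look.py <<'E'
import sys
from h import *
import pickle
n=sys.argv[1]
s=bot.sense();print(s['wrist_force'],s['torque'],s['ee_pos'],s['clock'],s['width']);pickle.dump(s,open(f'w{n}.pkl','wb'))
a=bot.read_camera('wrist'); b=bot.read_camera('side'); cv2.imwrite(f'pics/w{n}.png',a);cv2.imwrite(f'pics/s{n}.png',b)
a=cv2.resize(a[190:290,282:352],None,fx=5.5,fy=5.5,interpolation=2); b=cv2.resize(b[180:227,266:299],None,fx=11.7,fy=11.7,interpolation=2)
cv2.imwrite(f'pics/ws{n}.png',np.hstack([a[:549],b[:549]]))
E
python3 look.py 10
```

```text
[-0.43048389  0.38531487 -1.05409778] [ 0.0362172  -0.10330039  0.00170081] [ 0.4857564  -0.2223632   0.09418568] 12.8 0.0166253104316729
```

View pics/ws10.png

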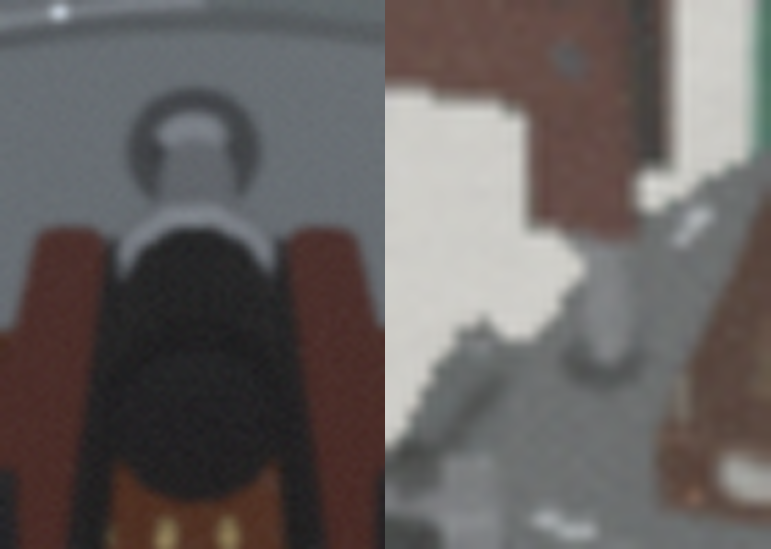

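```bash
python3 - <<'E'
from h import *
import pickle
s=pickle.load(open('w10.pkl','rb')); C=cam('wrist',s);S=cam('side')
for z in (.0505,.0525,.0545):
  print(z,'side tip bottom edge',onz(S,[(266+222/11.7-.4,180+366/11.7-.4)],z)+[0,.0042,0],'wrist tip',onz(C,[(282+193/5.5-.4,190+113/5.5-.4)],z)+[.0042,-.001,0])
print('hole side',onz(S,[(266+218/11.7-.4,180+362/11.7-.4)],.048),'wrist',onz(C,[(282+193/5.5-.4,190+152/5.5-.4)],.048))
E
```

```text
0.0505 side tip bottom edge [[ 0.48401689 -0.22173577  0.0505    ]] wrist tip [[ 0.48014998 -0.22276243  0.0505    ]]
0.0525 side tip bottom edge [[ 0.48435582 -0.22417685  0.0525    ]] wrist tip [[ 0.47948819 -0.2226083   0.0525    ]]
0.0545 side tip bottom edge [[ 0.48469474 -0.22661793  0.0545    ]] wrist tip [[ 0.47882641 -0.22245416  0.0545    ]]
hole side [[ 0.48259102 -0.22152781  0.048     ]] wrist [[ 0.4822398  -0.22317564  0.048     ]]
```

Request:
apply_moves --pt "0.001 -0.0003 0 0" --pt "0.001 -0.0003 -0.002 0" --pt "0.001 -0.0003 -0.0035 0" --pt "0.001 -0.0003 -0.0045 0" --pt "0.001 -0.0003 -0.0055 0" --pt "0.001 -0.0003 -0.0055 0"

```text
clock: 13.4
ee_pos: [0.4881, -0.2231, 0.0907]
ee_rot: [-0.443, 0.551, 0.441, 0.552]
wrist_force: [-1.9, 0.9, 15.5]
width: 0.0166
```

```bash
python3 look.py 11
```

```text
[-1.8554998   0.93333909 15.48041842] [0.35935281 0.36357183 0.02671247] [ 0.48812126 -0.22307732  0.09070132] 13.4 0.016634721424004136
```

View pics/ws11.png

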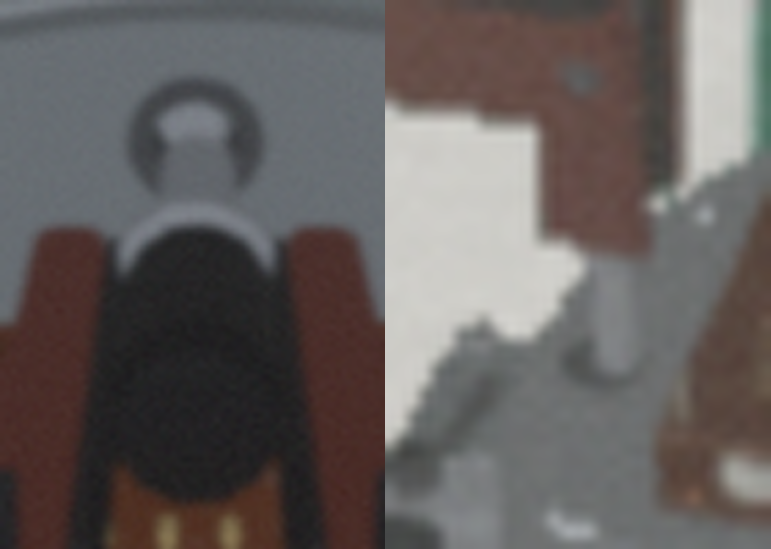

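Request:
apply_moves --pt "0 0 0.004 0" --pt "-0.0028 0.0006 0.004 0" --pt "-0.0028 0.0006 0.004 0" --pt "-0.0028 0.0006 0.002 0" --pt "-0.0028 0.0006 0.0 0" --pt "-0.0028 0.0006 0.0 0"

```text
clock: 14.0
ee_pos: [0.4839, -0.2218, 0.0884]
ee_rot: [-0.442, 0.552, 0.443, 0.552]
wrist_force: [0.1, 1.2, -1.2]
width: 0.0166
```

```bash
python3 look.py 12
```

```text
[ 0.06939889  1.24002914 -1.19921856] [ 0.0447292  -0.13109745  0.0240385 ] [ 0.48387218 -0.22184772  0.08842481] 14.0 0.016649346511964647
```

View pics/ws12.png

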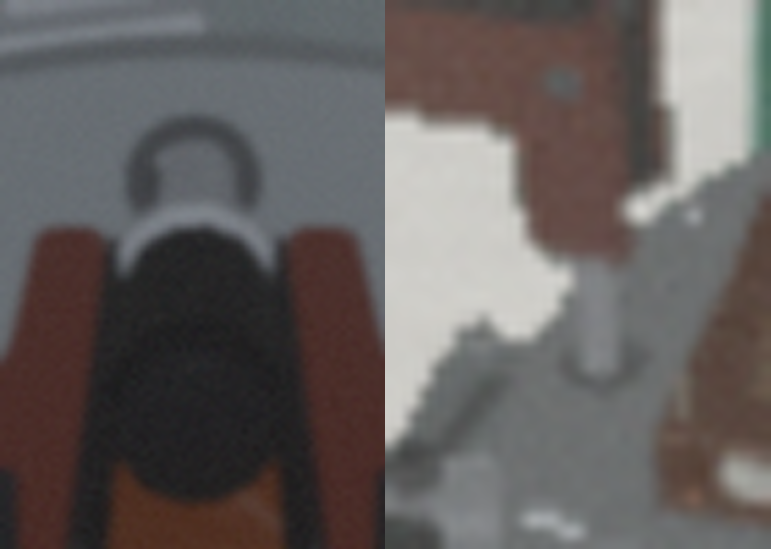

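Request:
apply_moves --pt "0.0005 0 -0.002 0" --pt "0.0005 0 -0.004 0" --pt "0.0005 0 -0.006 0" --pt "0.0005 0 -0.008 0" --pt "0.0005 0 -0.0095 0" --pt "0.0005 0 -0.0095 0"

```text
clock: 14.6
ee_pos: [0.4846, -0.2219, 0.0793]
ee_rot: [-0.442, 0.552, 0.442, 0.552]
wrist_force: [-0.4, 0.0, -0.6]
width: 0.0162
```

```bash
python3 -c "
from h import *
s=bot.sense();print(s['wrist_force'],s['torque'],s['ee_pos'])"
```

```text
[-0.42140426  0.02555317 -0.62062718] [ 0.0005459  -0.12167691 -0.01680736] [ 0.48458703 -0.22193823  0.07927104]
```

```bash
cat > disp.py <<'E'
import numpy as np,sys
a0=np.radians(float(sys.argv[1]))
for f in np.arange(float(sys.argv[2]),float(sys.argv[3])+.01,float(sys.argv[4])):
    a=a0+np.radians(f); print([round(.118*(np.cos(a)-np.cos(a0)),4),round(.118*(np.sin(a)-np.sin(a0)),4),round(f,2)])
E
python3 disp.py 168.3 .5 5.5 .5
```

```text
[np.float64(-0.0002), np.float64(-0.001), np.float64(0.5)]
[np.float64(-0.0004), np.float64(-0.002), np.float64(1.0)]
[np.float64(-0.0006), np.float64(-0.003), np.float64(1.5)]
[np.float64(-0.0008), np.float64(-0.004), np.float64(2.0)]
[np.float64(-0.0009), np.float64(-0.0051), np.float64(2.5)]
[np.float64(-0.0011), np.float64(-0.0061), np.float64(3.0)]
[np.float64(-0.0012), np.float64(-0.0071), np.float64(3.5)]
[np.float64(-0.0014), np.float64(-0.0081), np.float64(4.0)]
[np.float64(-0.0015), np.float64(-0.0091), np.float64(4.5)]
[np.float64(-0.0016), np.float64(-0.0102), np.float64(5.0)]
[np.float64(-0.0018), np.float64(-0.0112), np.float64(5.5)]
```

Request:
apply_moves --pt "-0.0002 -0.001 0 0.5" --pt "-0.0004 -0.002 0 1" --pt "-0.0006 -0.003 0 1.5" --pt "-0.0008 -0.004 0 2" --pt "-0.0009 -0.0051 0 2.5" --pt "-0.0011 -0.0061 0 3" --pt "-0.0012 -0.0071 0 3.5" --pt "-0.0014 -0.0081 0 4" --pt "-0.0015 -0.0091 0 4.5" --pt "-0.0015 -0.0091 -0.001 4.5" --pt "-0.0015 -0.0091 -0.002 4.5" --pt "-0.0015 -0.0091 -0.003 4.5" --pt "-0.0015 -0.0091 -0.0035 4.5" --pt "-0.0015 -0.0091 -0.0035 4.5"

```text
clock: 15.77
ee_pos: [0.4837, -0.2314, 0.0768]
ee_rot: [-0.464, 0.534, 0.463, 0.534]
wrist_force: [-0.1, 2.2, 6.9]
width: 0.0166
```

```bash
python3 look.py 13
```

```text
[-0.10720398  2.16663327  6.92114564] [0.5111009  0.16212697 0.01997591] [ 0.48369006 -0.23144926  0.0768327 ] 15.7667 0.016639915532254215
```

View pics/ws13.png

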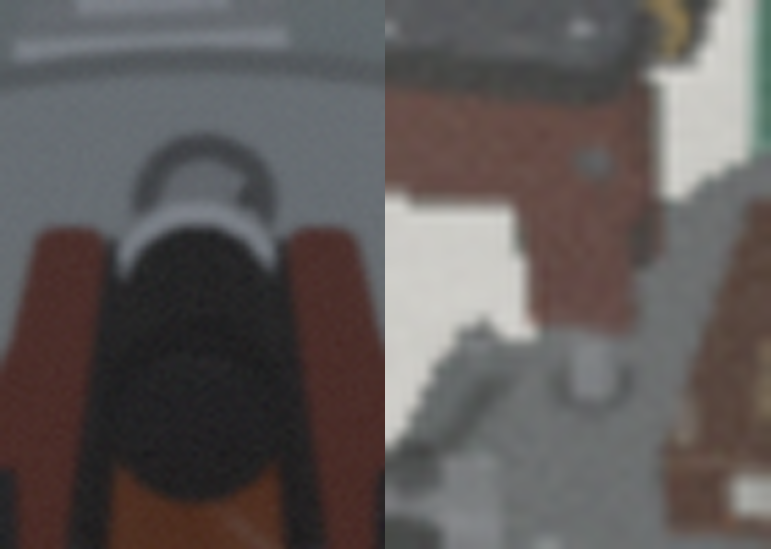

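```bash
python3 disp.py 172.8 .2 3.6 .2
```

```text
[np.float64(-0.0001), np.float64(-0.0004), np.float64(0.2)]
[np.float64(-0.0001), np.float64(-0.0008), np.float64(0.4)]
[np.float64(-0.0001), np.float64(-0.0012), np.float64(0.6)]
[np.float64(-0.0002), np.float64(-0.0016), np.float64(0.8)]
[np.float64(-0.0002), np.float64(-0.002), np.float64(1.0)]
[np.float64(-0.0003), np.float64(-0.0025), np.float64(1.2)]
[np.float64(-0.0003), np.float64(-0.0029), np.float64(1.4)]
[np.float64(-0.0004), np.float64(-0.0033), np.float64(1.6)]
[np.float64(-0.0004), np.float64(-0.0037), np.float64(1.8)]
[np.float64(-0.0004), np.float64(-0.0041), np.float64(2.0)]
[np.float64(-0.0005), np.float64(-0.0045), np.float64(2.2)]
[np.float64(-0.0005), np.float64(-0.0049), np.float64(2.4)]
[np.float64(-0.0006), np.float64(-0.0053), np.float64(2.6)]
[np.float64(-0.0006), np.float64(-0.0057), np.float64(2.8)]
[np.float64(-0.0006), np.float64(-0.0061), np.float64(3.0)]
[np.float64(-0.0006), np.float64(-0.0066), np.float64(3.2)]
[np.float64(-0.0007), np.float64(-0.007), np.float64(3.4)]
[np.float64(-0.0007), np.float64(-0.0074), np.float64(3.6)]
```

Request:
apply_moves --pt "-0.0001 -0.0004 0 0.2" --pt "-0.0001 -0.0008 0 0.4" --pt "-0.0001 -0.0012 0 0.6" --pt "-0.0002 -0.0016 0 0.8" --pt "-0.0002 -0.002 0 1" --pt "-0.0003 -0.0025 0 1.2" --pt "-0.0003 -0.0029 0 1.4" --pt "-0.0003 -0.0029 0 1.4"

```text
clock: 16.53
ee_pos: [0.4833, -0.2337, 0.0768]
ee_rot: [-0.47, 0.528, 0.47, 0.529]
wrist_force: [-0.4, 5.3, 7.1]
width: 0.0167
```

Request:
apply_moves --pt "0 -0.0004 0 0.2" --pt "-0.0001 -0.0008 0 0.4" --pt "-0.0001 -0.0012 0 0.6" --pt "-0.0001 -0.0012 0 0.6"

```text
clock: 16.87
ee_pos: [0.4831, -0.2351, 0.0765]
ee_rot: [-0.473, 0.526, 0.473, 0.526]
wrist_force: [0.2, 4.5, 4.4]
width: 0.0166
```

Request:
apply_moves --pt "0 -0.0004 0 0.2" --pt "-0.0001 -0.0008 0 0.4" --pt "-0.0001 -0.0008 0 0.4"

```text
clock: 17.12
ee_pos: [0.4828, -0.2362, 0.076]
ee_rot: [-0.475, 0.524, 0.475, 0.524]
wrist_force: [0.2, 2.0, 0.8]
width: 0.0164
```

Request:
apply_moves --pt "0 -0.0002 -0.0005 0.1" --pt "0 -0.0004 -0.001 0.2" --pt "0 -0.0004 -0.0015 0.2"

```text
clock: 17.37
ee_pos: [0.4827, -0.2366, 0.0745]
ee_rot: [-0.475, 0.523, 0.476, 0.523]
wrist_force: [-0.7, 2.9, -0.5]
width: 0.0167
```

Request:
apply_moves --pt "0 0 -0.001 0" --pt "0 0 -0.002 0" --pt "0 0 -0.003 0" --pt "0 0 -0.004 0" --pt "0 0 -0.004 0"

```text
clock: 17.78
ee_pos: [0.4827, -0.2365, 0.0704]
ee_rot: [-0.475, 0.523, 0.476, 0.523]
wrist_force: [-1.0, 1.9, -1.3]
width: 0.0166
```

Request:
apply_moves --pt "0 0 -0.0015 0" --pt "0 0 -0.003 0" --pt "0 0 -0.0045 0" --pt "0 0 -0.006 0" --pt "0 0 -0.006 0"

```text
clock: 18.2
ee_pos: [0.4827, -0.2364, 0.0643]
ee_rot: [-0.475, 0.523, 0.476, 0.523]
wrist_force: [0.2, 1.9, -2.3]
width: 0.016
```

Request:
apply_moves --pt "0 0 -0.001 0" --pt "0 0 -0.002 0" --pt "0 0 -0.003 0" --pt "0 0 -0.004 0" --pt "0 0 -0.005 0" --pt "0 0 -0.005 0"

```text
clock: 18.7
ee_pos: [0.4827, -0.2364, 0.0595]
ee_rot: [-0.475, 0.523, 0.476, 0.523]
wrist_force: [-1.3, 2.3, -1.3]
width: 0.0164
```

Request:
apply_moves --pt "0 0 -0.001 0" --pt "0 0 -0.002 0" --pt "0 0 -0.0025 0" --pt "0 0 -0.0025 0"

```text
clock: 19.03
ee_pos: [0.4828, -0.2366, 0.0575]
ee_rot: [-0.476, 0.523, 0.475, 0.523]
wrist_force: [-1.5, 1.8, 4.3]
width: 0.0165
```

```bash
python3 look.py 14
```

```text
[-1.46255896  1.79483688  4.27284521] [0.53593621 0.15909415 0.0148461 ] [ 0.48280766 -0.23656576  0.05753392] 19.0333 0.01647053207331782
```

View pics/ws14.png

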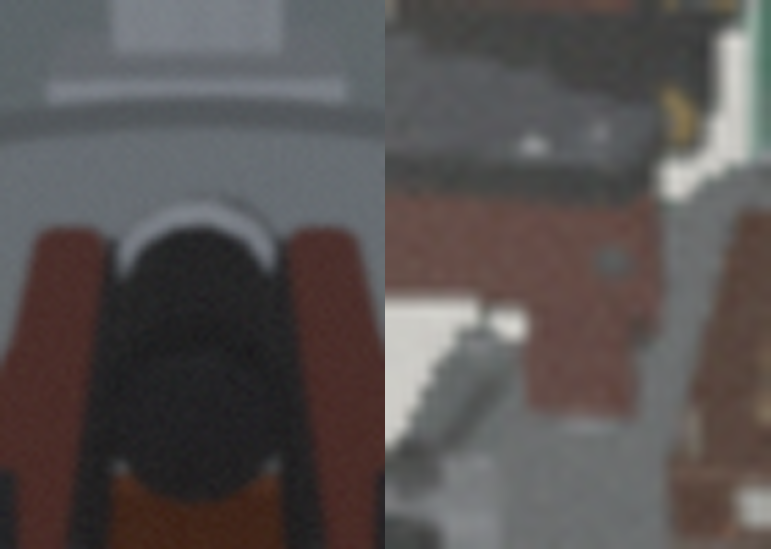

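Request:
apply_moves --pt "0 0 0.0005 0" --pt "0 0 0.0005 0" --pt "0 0 0.0005 0" --pt "0 0 0.0005 0" --pt "0 0 0.005 0" --pt "0 0 0.015 0" --pt "0 0 0.035 0" --pt "0 0 0.065 0" --pt "0 0 0.1 0" --pt "0 0 0.13 0" --pt "0 0 0.15 0" --pt "0 0 0.15 0" --fingers 0

```text
clock: 20.13
ee_pos: [0.4853, -0.2378, 0.2127]
ee_rot: [-0.478, 0.522, 0.473, 0.524]
wrist_force: [0.1, -0.4, 0.3]
width: 0.0441
```

```bash
python3 - <<'E'
from h import *
import pickle
s=bot.sense();print(s['wrist_force'],s['ee_pos'],s['clock'],s['width']);pickle.dump(s,open('w15.pkl','wb'))
a=bot.read_camera('wrist'); b=bot.read_camera('side'); cv2.imwrite('pics/w15.png',a);cv2.imwrite('pics/s15r.png',b)
cv2.imwrite('pics/s15.png',cv2.resize(b[150:240,235:340],None,fx=6,fy=6,interpolation=2))
E
```

```text
[ 0.14204775 -0.39513132  0.26303464] [ 0.48531745 -0.23778785  0.21271757] 20.1333 0.04413264363386301
```

View pics/s15.png

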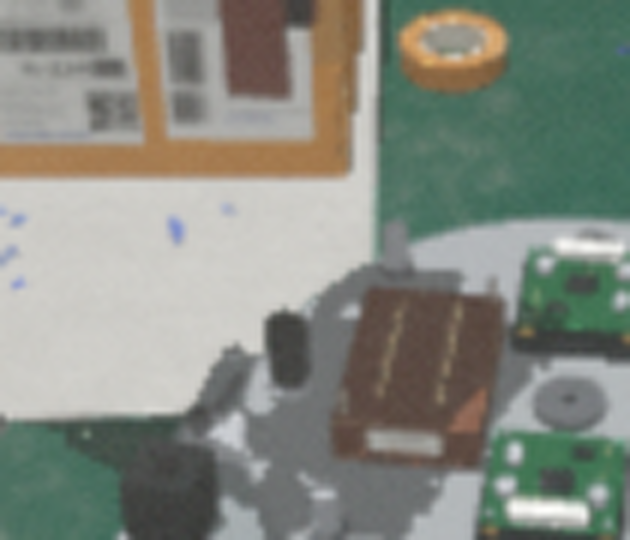

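View pics/w15.png

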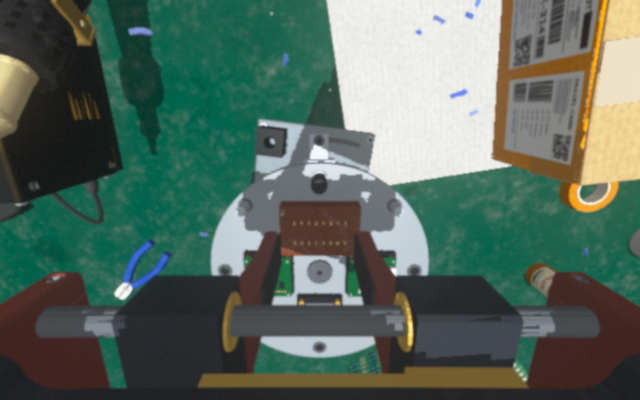

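```bash
python3 - <<'E'
from h import *
S=cam('side')
# grip top/bottom px
for a in np.radians([174,175,176]):
    c=np.array([.599,-.2453])+.118*np.array([np.cos(a),np.sin(a)])
    print(c,(proj(S,[[*c,.0845],[*c,.0525]])-[235-.42,150-.42])*6)
s=bot.sense(); print(s['wrist_force'],s['qvel'].round(4))
bot.hand_in()
E
```

```text
[ 0.48164642 -0.23296564] [[288.10070626 314.55573453]
 [292.51167408 374.6231105 ]]
[ 0.48144903 -0.23501562] [[287.13329847 317.61165298]
 [291.57192949 377.71805873]]
[ 0.48128744 -0.23706874] [[286.24886079 320.6841686 ]
 [290.71354798 380.82958881]]
[-0.22905772  0.2065156  -0.30139791] [-0.0008  0.0393  0.0311 -0.0014 -0.0046  0.0022]
the job is handed in; nothing more can be done
```

The table is turned with the test block at the front, and the index pin is seated fully home and released. I handed the job in at about 20 s of the 72 s; `hand_in` gives no verdict.

- **Turning:** I straddled one post with the fingers and pushed the table about 128° counter-clockwise. The test-block hole came out within about 1–2° of the front, and the cameras disagreed by about that much.
- **Finding the bush:** My first try at the bush missed by about 3 mm and touched it with about 15 N. I lifted, corrected and went in.
- **Finding the bore:** I dragged the table on with the pin and swept it lightly, pressing at about 7 N. The pin dropped into the index block's bore about 6.5–7° further round, which matched the clamp seen in the pictures. That puts the bore roughly 15 mm off the middle line.
- **Seating:** The collar met the bush at the expected height, with the tool at 57.5 mm (57.2 mm expected) and about 4 N.

**Last checks:** The side and wrist pictures show the pin upright in its hole. The side picture matches the fully-home projection to about 1–2 pixels. The fingers are open 44 mm and lifted well clear, with no wrist force.

- **Bystanders:** The side cutters and tape look undisturbed in the last pictures. I did not measure the bystanders' positions again.
- **Hole position:** I did not measure the hole's final offset again. It is bounded by the bore, which the task puts within 18 mm, inside the 23 mm allowed.

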